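# Count to the third gap and park the gear

## Robot

A 6-joint arm with a two-finger parallel gripper is mounted at the origin on a cart in front of the work surface, level with it; the furniture and walls round the work are solid. World frame = base frame: x ahead of the robot, y to its left, z up, the work surface at z = 0. Lengths are in m, angles in rad, forces in N, time in s.
With the tool pointing down it reaches from about 0.35 to 0.925 m from the base axis. Payload 6.4 kg.
Tool frame: the origin (TCP) lies midway between the tips of the shut fingers; the grasp point (between the pads) lies manip.pinch_z behind it (manip.pinch_z is the distance from the TCP to the grasp point, in m); z points along the fingers, y is the line along which they close (so a half turn about z gives the same grasp; the last joint's range is limited). The gripper opens to 94 mm and grips with 3 to 60 N. Pads are 16 mm wide; open, the fingers measure 119 mm over their backs; the gripper's body (75 mm by 177 mm) begins 78 mm behind the grasp point.
Start: joints at [-1.497, 0.245, 1.558, -0, 1.339, -0.174], TCP at [0.159, -0.63, 0.17] pointing down, gripper open.
Joint ranges: [-3.13, 3.13], [-1.02, 2.26], [0.13, 2.54], [-0.95, 4.09], [0.21, 2.88], [-2.74, 2.74]. Speed limits (rad/s): [2.57, 2.57, 3.14, 3.14, 3.14, 3.14].

## Interface

Orientations are given as a unit quaternion [x, y, z, w].
In Python, from cell import manip gives the robot as it stands.
- The arm moves only by the tool carry_out, never from a script. Its argument "commands" is a list of rows, each an object with "offset": the shift along the tool's x, y, z in mm, a list of three; "twist": the turn, a rotation vector about the tool's x, y, z in degrees, a list of three; "jaw": the closure, from 0 (fully open) to 1 (shut). In form: [{"offset": [dx, dy, dz], "twist": [wx, wy, wz], "jaw": jaw}, ...]. A call has 1 to 10 rows; each row shifts and turns the commanded pose from where the row before left it, along the tool's axes as they then stand; what a row does not reach is not made up. A row lasts 1/10 s, in which the tool goes at most 50 mm and 8.59 degrees, less where a joint would pass 70% of its speed; a pose out of reach is approached as far as the arm can. A call is refused whole if a number of a shift passes 50 or a number of a turn 8.59, either way. A call with a gripper value outside its range is refused whole. The fingers move at their own pace and stop on an object; "squeeze" is the grip in N (left out, the last holds). Time passes only in rows, so rows that do not move let the fingers close. It gives the time, the measured TCP pose, the force, the opening and the grip force at its end, in the units of the state.
- manip.sense(): the state, without advancing time (a new reading comes with each control period).
- manip.snapshot(name): name is "scene" or "top"; returns a dict with "pixels" (400x640x3 uint8, red, green, blue), "z_map" (400x640 float32, m along the optical axis (not along the pixel's ray), 0 where there is no reading), "mtx" (3x3 intrinsics, pixels), "rvec" (rotation vector, rad) and "tvec" (3), from world to camera coordinates, as OpenCV has them. Camera axes: x right, y down, z forward; pixel columns grow to the right and rows downward; lengths in m; the calibration is good to about 2 mm. A picture is of the moment at which its call begins.
- manip.sign_off(): hands the job in; it is judged then, once.
The state is a dict: "time_s": time; "joint_positions": joint angles; "joint_velocities": joint speeds; "joint_torque": joint torques, N m; "tcp_pos": TCP position; "eef_rot": TCP orientation; "wrist_force": force on the tool from outside, world axes, zero at the start; "ft_torque": the same for the moment, N m; "finger_gap": finger opening in m; "grip_force": force on a finger pad.
Only numpy, scipy, OpenCV 4.12 (cv2) and the standard library are available. Lean on these libraries where they do the work, as an engineer would, in place of code of your own. Each camera call takes 0.05 s, during which the arm holds its last target. There are 200 camera calls.

## Task

Run a fingertip along the rail at the back of the blue divider rack, starting at the orange-post end, and count the gaps by flicking their yellow tabs over one after another: first, second, third; leave the fourth tab alone. Then push the small spur gear that lies before the rack along the bench into that third gap, fully home against the rail, and leave it there. Only push: do not lift or tip the gear, and do not disturb the collet, vee block or oil bottle.

Things in the scene. Friction and masses are not known exactly. Their poses are not given: they have to be found in the camera images.
- rack: fixed rack of 5 blue dividers (6 mm thick, 30 mm high) and a back rail: 4 gaps, open in front and on top, the bench as floor. Origin on the bench, midway along; x into the gaps, y along the rail, left as seen from the front. Dividers centred at y = +144, +72, 0, -72, -144 mm, from round noses at x = -40 mm to the rail's face at x = +26 mm. Gap centres y = +108 (a), +36 (b), -36 (c), -108 (d) mm, 66 mm clear.
- rail_top (a point): point midway along the top of the aluminium back rail, 30 mm above the bench, at x = +33 mm in the rack's frame; the rail is 14 mm wide, 294 mm long. On it, behind each gap's centre, a yellow tab is hinged: 12 mm wide along x, 3 mm thick, its top 58 mm above the bench. Nothing else stands above the rail.
- orange_post: round orange post, 20 mm in diameter, 34 mm high, beside one end of the rack (rack frame x = 0, y = +158 or -158 mm); gaps are counted from this end. Origin: centre of its foot on the bench. A black post of the same shape stands at the other end.
- tab_a (a joint): yellow spring tab behind gap a (gap centre y = +108 mm in the rack's frame). 0 = upright; it tips sideways along the rail up to 1.35 rad either way (positive: top goes towards the rack's -y side) and springs back upright when let go; about 1 to 2 N at its top tips it over.
- tab_b (a joint): yellow spring tab behind gap b (gap centre y = +36 mm in the rack's frame). 0 = upright; it tips sideways along the rail up to 1.35 rad either way (positive: top goes towards the rack's -y side) and springs back upright when let go; about 1 to 2 N at its top tips it over.
- tab_c (a joint): yellow spring tab behind gap c (gap centre y = -36 mm in the rack's frame). 0 = upright; it tips sideways along the rail up to 1.35 rad either way (positive: top goes towards the rack's -y side) and springs back upright when let go; about 1 to 2 N at its top tips it over.
- tab_d (a joint): yellow spring tab behind gap d (gap centre y = -108 mm in the rack's frame). 0 = upright; it tips sideways along the rail up to 1.35 rad either way (positive: top goes towards the rack's -y side) and springs back upright when let go; about 1 to 2 N at its top tips it over.
- gear: small light-grey steel spur gear lying flat on the bench in front of the rack, hub upwards, 56 mm over the teeth, 20 mm high with the hub, 0.11 to 0.23 kg. Origin: centre of its underside. Fully home in a gap, its centre is at x = -2 mm in the rack's frame.
- collet: bystander: grey steel collet standing on the bench to the left of the rack's front, 33 mm in diameter, 47 mm high. Origin: centre of its underside.
- vee_block: bystander: dark grey steel vee block standing to the right of the rack's front, 43 x 57 mm, 46 mm high. Origin: centre of its underside.
- oil_bottle: bystander: white oiler bottle with a red nozzle standing to the right of the rack, 40 mm in diameter, 105 mm high. Origin: centre of its underside.
Mind the look-alikes: they are no part of the job. Of the things like the gear, leave any that is black; of the rest the larger one is meant.

How it is judged:
By the outcome, as a careful person would: the job done as asked, in the order asked, and still so for the second after the job is handed in, with the robot touching nothing.
It also fails if it takes over 59 s, if anything falls off the work surface, if the arm or the gripper's body presses on something with over 40 N, if the wrist force passes 120 N, or if a joint passes its speed limit or range.

## Working session

There is one attempt and no reset: what is moved stays moved. The work goes in short steps, Python scripts to look and compute and a tool call to move; the robot and the scene stay as the last step left them, time stands still between calls to the robot, and variables do not carry over. Pictures are saved under pics/ and viewed, at most 10 in all, crops included, and the job is handed in when it is done.

Besides the shell and the picture viewer there is one more tool, called after "Request:" as name(argument=value, ...) on one line, values as JSON. carry_out: Moves the arm, as the interface text tells. Its arguments: {"type":"object","properties":{"commands":{"type":"array","items":{"type":"object","properties":{"offset":{"type":"array","items":{"type":"number"}},"twist":{"type":"array","items":{"type":"number"}},"jaw":{"type":"number"}}}},"squeeze":{"type":"number"}},"required":["commands"]}

```bash
ls; mkdir -p pics
python3 - <<'E'
from cell import manip
import cv2,numpy as np
print(manip.pinch_z, manip.sense())
for n in("scene","top"):
    s=manip.snapshot(n); cv2.imwrite(f"pics/{n}0.png",s["pixels"][:,:,::-1]); np.savez(f"{n}0.npz",**s)
    print(n,s["mtx"],s["rvec"],s["tvec"])
E
```

```text
pics
0.0188 {'time_s': 0.0, 'joint_positions': array([-1.49712473e+00,  2.45782754e-01,  1.55900560e+00, -1.50113589e-05,
        1.33866430e+00, -1.74126860e-01]), 'joint_velocities': array([-1.02608666e-03, -2.29623995e-04,  5.00710781e-05, -1.17881713e-03,
        1.60508712e-03, -9.05964784e-04]), 'joint_torque': array([ 3.01974826e-03, -4.15829480e+01, -3.14601159e+01,  6.85814372e-02,
        3.31970269e-02, -1.44636178e-04]), 'tcp_pos': array([ 0.15936081, -0.62948408,  0.16846997]), 'eef_rot': array([ 9.92333661e-01,  1.23584140e-01,  3.93985149e-05, -9.29193748e-04]), 'wrist_force': array([-0.21236482, -0.53245278,  0.06377204]), 'ft_torque': array([0.02122227, 0.00754872, 0.00233629]), 'grip_force': 0.0, 'finger_gap': 0.09359925689353965}
scene [[489.91707272   0.         316.76556367]
 [  0.         489.91707272 202.7914626 ]
 [  0.           0.           1.        ]] [ 0.81055656 -2.47213972  1.1775435 ] [0.3863535  0.21171349 1.03730295]
top [[401.48335526   0.         317.05884533]
 [  0.         401.48335526 193.41791194]
 [  0.           0.           1.        ]] [ 2.12695718 -2.18490456  0.10770611] [0.02916352 0.52449989 1.17039834]
```

View pics/scene0.png

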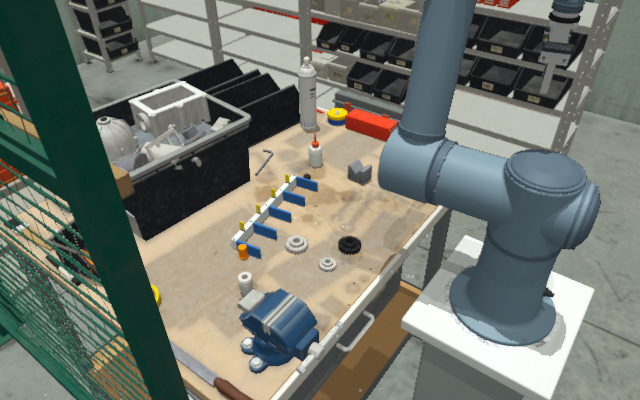

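View pics/top0.png

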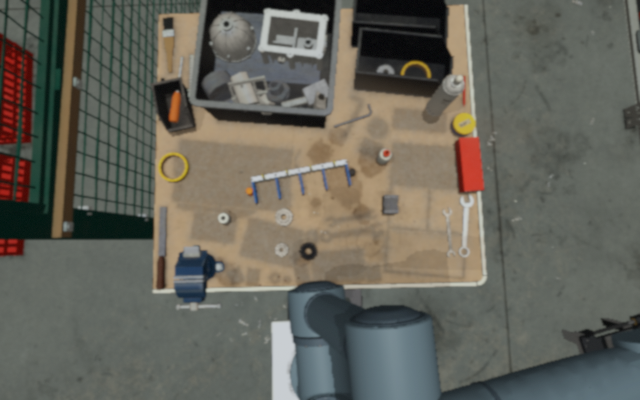

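The scene view shows the rack with the orange post at (242,252), the left end. The gear candidates are grey large (297,244), grey small (327,264) and black (349,245). In the top view the same three are at (284,216), (281,250) and (308,251), with the orange post at (250,191). The one meant is the larger light-grey gear, top (284,216). The count goes a, b, c, so the third gap is c.

```bash
cat > h.py <<'E'
import cv2,numpy as np
from scipy.spatial.transform import Rotation as Rn
def ray(s,uv,z):
    uv=np.array(uv,float).reshape(-1,2); R=cv2.Rodrigues(s["rvec"])[0]; t=np.ravel(s["tvec"])
    c=-R.T@t; d=np.c_[uv,np.ones(len(uv))]@np.linalg.inv(s["mtx"]).T@R
    return c+d*((z-c[2])/d[:,2])[:,None]
def cloud(s):
    z=s["z_map"]; v,u=np.mgrid[:400,:640]; R=cv2.Rodrigues(s["rvec"])[0]; t=np.ravel(s["tvec"])
    p=np.stack([u*z,v*z,z],-1)@np.linalg.inv(s["mtx"]).T
    return (p-t)@R
def proj(s,p): return cv2.projectPoints(np.array(p,float).reshape(-1,1,3),s["rvec"],s["tvec"],s["mtx"],None)[0].reshape(-1,2)
def blobs(m,amin):
    n,_,st,c=cv2.connectedComponentsWithStats(m.astype(np.uint8)); return [(c[i],st[i,4]) for i in range(1,n) if st[i,4]>=amin]
E
python3 - <<'E'
from h import *
np.set_printoptions(precision=4,suppress=True)
for n in("top","scene"):
    s=dict(np.load(f"{n}0.npz")); hsv=cv2.cvtColor(s["pixels"],cv2.COLOR_RGB2HSV); H,S,V=cv2.split(hsv); P=cloud(s)
    box=(P[...,0]>.3)&(P[...,0]<.85)&(abs(P[...,1])<.35)&(P[...,2]>-.02)&(P[...,2]<.13)
    print(n)
    for nm,m,z,a in(("orange",(H>5)&(H<20)&(S>200)&(V>150)&(P[...,2]>.015),.034,5),("yellow",(H>20)&(H<35)&(S>150)&(P[...,2]>.02),.05,3),("blue",(H>100)&(H<120)&(S>120),.03,15)):
        for c,k in blobs(m&box,a): print(nm,c,k,ray(s,c,z)[0], P[int(c[1]),int(c[0])])
    # all raised blobs
    for c,k in blobs(box&(P[...,2]>.008),20):
        u,v=int(c[0]),int(c[1]); print("raised",c,k,P[v,u],s["pixels"][v,u])
    if n=="top":
        cv2.imwrite("pics/crop1.png",cv2.resize(s["pixels"][130:280,210:410,::-1],(800,600),interpolation=cv2.INTER_CUBIC))
E
```

```text
top
blue [254.5185 191.7037] 27 [0.5355 0.2024 0.03  ] [0.5378 0.2042 0.0288]
blue [205.5163 264.3349] 215 [0.3242 0.3488 0.03  ] [0.3292 0.3281 0.1057]
raised [409.0872  88.3239] 1204 [ 0.834  -0.2702  0.0538] [42 36 29]
raised [260.6984  86.1111] 63 [0.8369 0.1723 0.0984] [44 43 44]
raised [295.8477  91.4569] 197 [0.8246 0.0715 0.0824] [51 50 50]
raised [268.2121 118.4491] 1160 [0.7475 0.1532 0.075 ] [24 22 20]
raised [384.5272 155.5761] 184 [ 0.6277 -0.1834  0.0702] [158  86  70]
raised [299.2878 175.5823] 893 [0.5824 0.0679 0.0299] [ 96 107 134]
raised [390.3784 204.0068] 296 [ 0.4873 -0.2007  0.0309] [101 101 102]
raised [283.7696 216.7644] 191 [ 0.4624  0.1215 -0.0042] [147 127 100]
raised [224.1792 217.9623] 106 [0.4633 0.299  0.0108] [127 127 118]
raised [280.9118 249.4118] 68 [0.3626 0.1318 0.0004] [127 118 105]
raised [308.6736 250.9378] 193 [ 0.3574  0.0474 -0.003 ] [149 130 104]
raised [207.5277 262.2319] 470 [0.3328 0.3327 0.0705] [27 37 49]
scene
orange [314.9444 143.1111] 18 [ 0.667  -0.2396  0.034 ] [ 0.6294 -0.1862  0.075 ]
orange [241.878  250.9024] 41 [0.5246 0.229
[... 704 characters left out ...]
35 0.0188]
blue [251.1149 249.3919] 148 [0.5139 0.2102 0.03  ] [0.5214 0.2037 0.0219]
raised [279.8236 114.391 ] 2064 [ 0.8271 -0.2649  0.0712] [19 20 23]
raised [314.6645 152.4046] 304 [-0.1041  0.7657  0.8204] [169 170 157]
raised [187.7081 192.9737] 4864 [0.7473 0.1861 0.0777] [24 24 28]
raised [358.8422 170.8495] 412 [ 0.4869 -0.2007  0.0304] [135 136 140]
raised [269.9348 213.2499] 1933 [0.5831 0.0702 0.0105] [ 50  74 105]
raised [295.915  243.0523] 306 [0.4511 0.127  0.0212] [207 204 193]
raised [348.9544 243.6059] 307 [0.3488 0.0549 0.0225] [34 35 37]
raised [326.8914 262.7371] 175 [0.3641 0.1224 0.0057] [134 131 124]
raised [249.7564 285.1231] 390 [0.4396 0.2965 0.0355] [130 127 119]
```

View pics/crop1.png

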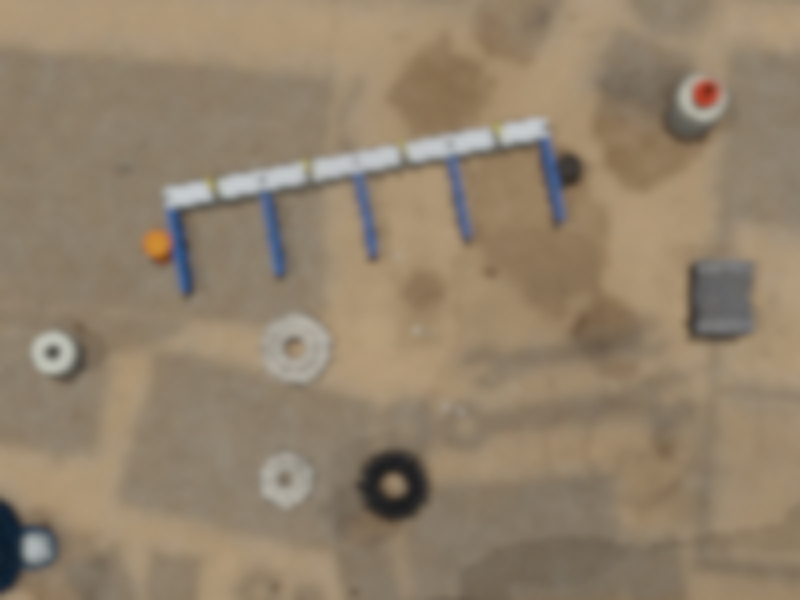

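The crop confirms it: the large light-grey gear with its hub at crop (296,347), the orange post at the left end (158,245), the smaller grey gear at (286,480) and the black one at (394,485). Next come the rack and gear poses.

Run:
```python
from h import *
np.set_printoptions(precision=4,suppress=True)
s=dict(np.load("top0.npz")); q=dict(np.load("scene0.npz"))
hsv=cv2.cvtColor(s["pixels"],cv2.COLOR_RGB2HSV);H,S,V=cv2.split(hsv); P=cloud(s)
m=np.zeros((400,640),bool); m[150:190,245:355]=1
m&=(V>180)&(S<60)
m=max(((cv2.connectedComponents(cv2.morphologyEx(m.astype(np.uint8),cv2.MORPH_CLOSE,np.ones((5,5))))[1]==i) for i in (1,2,3)),key=np.sum)
v,u=np.nonzero(m); W=ray(s,np.c_[u,v],.03)
(c,wh,a)=cv2.minAreaRect((W[:,:2]*1000).astype(np.float32)); print("rail top",c,wh,a)
# tabs, scene, cloud: direction
T=np.array([[.577,.1748],[.5911,.1027],[.6037,.0308],[.6102,-.0387]]); 
Y=ray(q,[[241.55,225.14],[257.88,208],[272.6,192.03],[287,178]],.047)[:,:2]; print("tabs",Y, Y.mean(0))
d=Y[0]-Y[3]; d2=W[:,:2]-W[:,:2].mean(0); e=np.linalg.svd(d2,full_matrices=False)[2][0]; print(np.degrees(np.arctan2(-d[0],d[1])),np.degrees(np.arctan(-e[0]/e[1])),np.linalg.norm(d))
B=cloud(q)
for n,sn,r,ctr in(("top",s,(196,236,264,304),0),("scene",q,(228,262,280,315),0)):
    Hs=cv2.split(cv2.cvtColor(sn["pixels"],cv2.COLOR_RGB2HSV)); PP=cloud(sn)
    k=np.zeros((400,640),bool);k[r[0]:r[1],r[2]:r[3]]=1
    k&=PP[...,2]>.006; vv,uu=np.nonzero(k); p=PP[k]; print(n,"gear",len(p),cv2.minEnclosingCircle((p[:,:2]*1000).astype(np.float32)),p[:,2].max())
    g=k&(Hs[1]<60)&(Hs[2]>90); vv,uu=np.nonzero(g); print(cv2.minEnclosingCircle((ray(sn,np.c_[uu,vv],.01)[:,:2]*1000).astype(np.float32)))
```

```text
rail top (597.180908203125, 70.1216049194336) (12.01364517211914, 282.9456481933594) 9.28843879699707
tabs [[ 0.5758  0.1742]
 [ 0.5875  0.1031]
 [ 0.6004  0.0319]
 [ 0.6095 -0.0379]] [0.5933 0.0678]
9.017663385803854 9.249664808382937 0.21481618288665943
top gear 225 ((454.6858215332031, 64.77459716796875), 92.61886596679688) 1.222651706356604
((475.41400146484375, 120.99115753173828), 44.268028259277344)
scene gear 323 ((188.6668243408203, 433.60052490234375), 442.7168884277344) 0.8203585744205563
((457.93414306640625, 118.83454895019531), 32.183082580566406)
```

Request:
carry_out(commands=[{"offset":[0,0,0],"twist":[0,0,5],"jaw":1},{"offset":[27,-38,0],"twist":[0,0,0],"jaw":1},{"offset":[27,-38,0],"twist":[0,0,0],"jaw":1},{"offset":[27,-38,0],"twist":[0,0,0],"jaw":1},{"offset":[27,-38,0],"twist":[0,0,0],"jaw":1},{"offset":[27,-38,0],"twist":[0,0,0],"jaw":1},{"offset":[27,-38,0],"twist":[0,0,0],"jaw":1},{"offset":[27,-38,0],"twist":[0,0,0],"jaw":1},{"offset":[27,-38,0],"twist":[0,0,0],"jaw":1},{"offset":[27,-38,0],"twist":[0,0,0],"jaw":1}])

```text
time_s: 1.1
tcp_pos: [0.3449, -0.2518, 0.1693]
eef_rot: [0.997, 0.08, 0.0, -0.0]
wrist_force: [1.0, -0.8, -0.3]
finger_gap: 0.0175
grip_force: 0.0
```

Request:
carry_out(commands=[{"offset":[27,-38,0],"twist":[0,0,0],"jaw":1},{"offset":[27,-38,0],"twist":[0,0,0],"jaw":1},{"offset":[27,-38,0],"twist":[0,0,0],"jaw":1},{"offset":[27,-38,0],"twist":[0,0,0],"jaw":1},{"offset":[27,-38,0],"twist":[0,0,0],"jaw":1},{"offset":[27,-38,0],"twist":[0,0,0],"jaw":1},{"offset":[27,-38,0],"twist":[0,0,0],"jaw":1},{"offset":[27,-38,0],"twist":[0,0,0],"jaw":1},{"offset":[0,0,0],"twist":[0,0,0],"jaw":1}])

```text
time_s: 2.0
tcp_pos: [0.5099, 0.085, 0.169]
eef_rot: [0.997, 0.083, -0.0, -0.001]
wrist_force: [-0.3, -0.3, -0.4]
finger_gap: 0.0002
grip_force: 0.0
```

Request:
carry_out(commands=[{"offset":[21,-30,0],"twist":[0,0,0],"jaw":1},{"offset":[21,-30,0],"twist":[0,0,0],"jaw":1},{"offset":[20,-30,0],"twist":[0,0,0],"jaw":1},{"offset":[20,-31,0],"twist":[0,0,0],"jaw":1},{"offset":[0,0,35],"twist":[0,0,0],"jaw":1},{"offset":[0,0,35],"twist":[0,0,0],"jaw":1},{"offset":[0,0,0],"twist":[0,0,0],"jaw":1}])

```text
time_s: 2.7
tcp_pos: [0.5663, 0.2121, 0.0936]
eef_rot: [0.997, 0.08, -0.006, 0.001]
wrist_force: [-0.4, -0.9, -0.5]
finger_gap: 0.0005
grip_force: 0.0
```

```bash
cat >> h.py <<'E'
O=np.array([.5634,.0647]); X=np.array([.9871,.1599]); Yv=np.array([-.1599,.9871])
def rk(p): d=np.asarray(p)[...,:2]-O; return np.stack([d@X,d@Yv],-1)*1000
def gear(n="scene",name=None):
    from cell import manip
    s=manip.snapshot(n); P=cloud(s); H,S,V=cv2.split(cv2.cvtColor(s["pixels"],cv2.COLOR_RGB2HSV))
    m=(P[...,2]>.006)&(P[...,2]<.03)&(S<70)&(V>80)&(P[...,0]>.4)
    for c,k in blobs(m,60):
        if k<600: print(n,c,k,ray(s,c,.011)[0].round(4),rk(ray(s,c,.011)[0]).round(1))
    if name: cv2.imwrite(f"pics/{name}.png",cv2.resize(s["pixels"][130:290,180:400,::-1],None,fx=3.5,fy=3.5,interpolation=cv2.INTER_CUBIC))
E
python3 - <<'E'
from h import *
from cell import manip
st=manip.sense(); print(st["tcp_pos"],rk(st["tcp_pos"]))
gear("top"); gear("scene","s1")
E
```

```text
[0.5662691  0.21213437 0.09362152] [ 26.40683915 145.0736964 ]
top [168.59139785  32.46236559] 93 [1.0592 0.4772 0.011 ] [555.4 327.9]
top [385.44545455  69.08181818] 110 [ 0.9142 -0.2096  0.011 ] [ 302.4 -326.9]
top [307.17344173 169.56368564] 369 [0.6016 0.0436 0.011 ] [ 34.3 -26.9]
top [283.63461538 216.74038462] 208 [0.4592 0.1181 0.011 ] [-94.3  69.4]
scene [308.31428571 123.37142857] 105 [ 0.7811 -0.3546  0.011 ] [ 147.9 -448.7]
scene [403.06756757 142.36486486] 74 [ 0.4691 -0.4307  0.011 ] [-172.3 -473.9]
scene [264.4084507  160.18309859] 71 [ 0.7546 -0.106   0.011 ] [ 161.5 -199.1]
scene [315.09876543 161.35802469] 81 [ 0.6284 -0.1883  0.011 ] [  23.7 -260.1]
scene [290.35897436 184.58974359] 78 [ 0.6153 -0.0567  0.011 ] [  31.8 -128.1]
scene [276.92134831 199.34831461] 89 [0.6029 0.0154 0.011 ] [ 31.1 -55. ]
scene [262.03960396 215.28712871] 101 [0.5912 0.088  0.011 ] [31.2 18.5]
scene [246.07758621 232.94827586] 116 [0.5782 0.1614 0.011 ] [30.1 93.1]
scene [295.94670846 243.27899687] 319 [0.4558 0.1183 0.011 ] [-97.7  70.1]
scene [ 64.97727273 272.95454545] 88 [0.8192 0.5005 0.011 ] [322.2 389.2]
scene [245.86486486 289.31081081] 74 [0.4536 0.295  0.011 ] [-71.5 244.9]
scene [185.08813559 357.62711864] 295 [0.4302 0.4881 0.011 ] [-63.7 439.3]
```

View pics/s1.png

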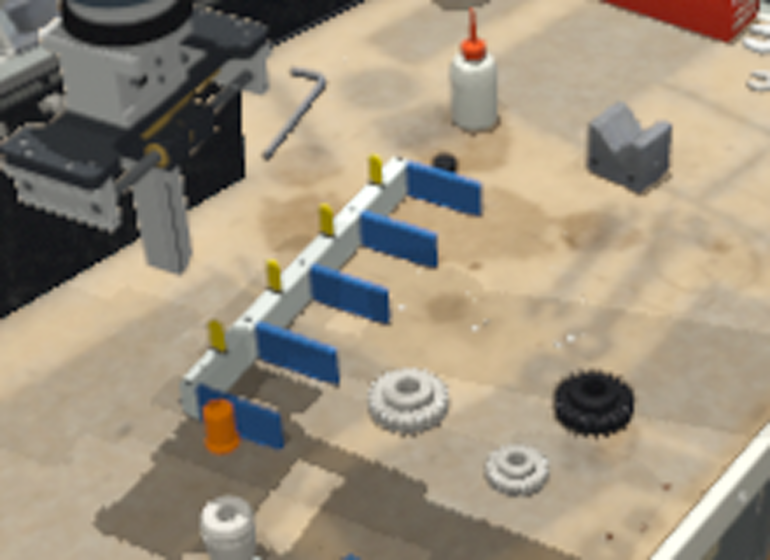

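The picture shows the shut fingers over the orange-post end, all four tabs upright (crop (217,335) to (375,168)) and the gear at crop (408,395). Next I shift onto the rail's centreline and descend.

Request:
carry_out(commands=[{"offset":[6,-3,0],"twist":[0,0,0],"jaw":1},{"offset":[0,0,26],"twist":[0,0,0],"jaw":1},{"offset":[0,0,24],"twist":[0,0,0],"jaw":1},{"offset":[0,0,0],"twist":[0,0,0],"jaw":1}])

```text
time_s: 3.2
tcp_pos: [0.5754, 0.217, 0.0483]
eef_rot: [0.997, 0.08, -0.001, 0.0]
wrist_force: [-0.9, -0.6, 0.1]
finger_gap: 0.0004
grip_force: 0.0
```

```bash
cat > st.py <<'E'
from h import *
from cell import manip
st=manip.sense(); r=Rn.from_quat(st["eef_rot"]).as_matrix(); print(st["time_s"],st["tcp_pos"].round(4),rk(st["tcp_pos"]).round(1),"yaw of tool x in rack",np.degrees(np.arctan2(r[:2,0]@Yv,r[:2,0]@X)).round(2),"tilt",r[:,2].round(3),st["wrist_force"].round(1),st["joint_positions"].round(2))
E
python3 st.py
```

```text
3.2 [0.5754 0.217  0.0483] [ 36.2 148.4] yaw of tool x in rack -0.02 tilt [-0.003 -0.001 -1.   ] [-0.9 -0.6  0.1] [0.18 0.3  1.73 0.   1.12 1.59]
```

Request:
carry_out(commands=[{"offset":[-2,0,5],"twist":[0,0,0],"jaw":1},{"offset":[0,0,0],"twist":[0,0,0],"jaw":1},{"offset":[0,10,0],"twist":[0,0,0],"jaw":1},{"offset":[0,10,0],"twist":[0,0,0],"jaw":1}])

```text
time_s: 3.6
tcp_pos: [0.5785, 0.1968, 0.0458]
eef_rot: [0.997, 0.08, 0.001, 0.0]
wrist_force: [-0.9, 0.2, 0.2]
finger_gap: 0.0004
grip_force: 0.0
```

```bash
python3 st.py
```

```text
3.6 [0.5785 0.1968 0.0458] [ 36. 128.] yaw of tool x in rack 0.02 tilt [ 0.002  0.    -1.   ] [-0.9  0.2  0.2] [ 0.14  0.29  1.74 -0.    1.1   1.55]
```

Request:
carry_out(commands=[{"offset":[-3,0,4],"twist":[0,0,0],"jaw":1},{"offset":[0,10,0],"twist":[0,0,0],"jaw":1},{"offset":[0,10,0],"twist":[0,0,0],"jaw":1},{"offset":[0,10,0],"twist":[0,0,0],"jaw":1},{"offset":[0,10,0],"twist":[0,0,0],"jaw":1},{"offset":[0,10,0],"twist":[0,0,0],"jaw":1},{"offset":[0,10,0],"twist":[0,0,0],"jaw":1}])

```text
time_s: 4.3
tcp_pos: [0.5844, 0.1367, 0.0406]
eef_rot: [0.997, 0.08, 0.0, 0.0]
wrist_force: [-1.3, 0.0, -0.4]
finger_gap: 0.0003
grip_force: 0.0
```

```bash
python3 st.py; python3 -c "
from h import *
gear('scene','s2')" >/dev/null
```

```text
4.3 [0.5844 0.1367 0.0406] [32.2 67.7] yaw of tool x in rack -0.01 tilt [ 0. -0. -1.] [-1.3  0.  -0.4] [ 0.04  0.28  1.77 -0.    1.09  1.45]
```

View pics/s2.png

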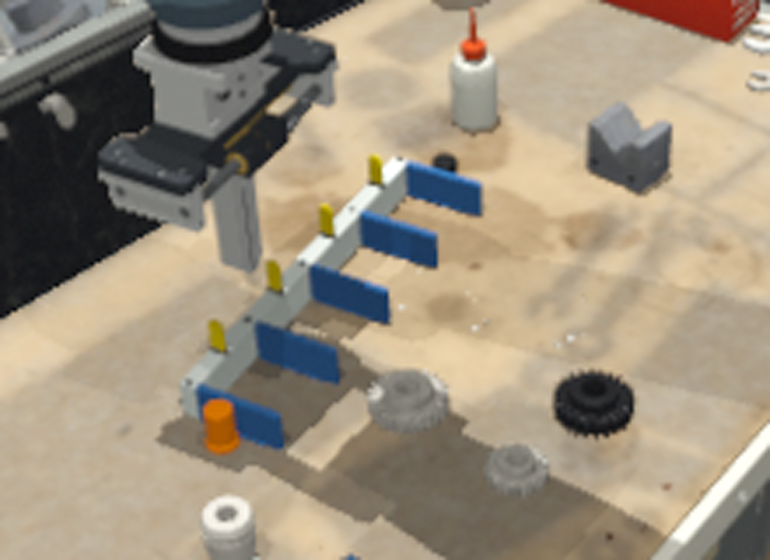

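Run:
```python
from h import *
from cell import manip
q=manip.snapshot("scene"); tc=manip.sense()["tcp_pos"]
f=lambda p:((proj(q,p)-[180,130])*3.5).round(0)
print("tcp proj crop",f(tc))
for nm,(x,y,z) in dict(taba=(33,108,.058),tabb=(33,36,.058),tabd=(33,-108,.058),railendtop=(33,147,.03),nose=(-40,144,.03),op=(0,158,.034)).items():
    w=O+X*x/1e3+Yv*y/1e3; print(nm,f([*w,z]))
P=cloud(q); 
for v in range(180,208,2):
    u=248; print(v,P[v,u].round(3),rk(P[v,u]).round(0),end=";")
```

```text
tcp proj crop [[245. 306.]]
taba [[208. 321.]]
tabb [[266. 261.]]
tabd [[369. 155.]]
railendtop [[180. 386.]]
nose [[273. 418.]]
op [[210. 407.]]
180 [0.574 0.137 0.159] [22. 70.];182 [0.572 0.14  0.156] [20. 73.];184 [0.574 0.138 0.148] [23. 71.];186 [0.573 0.14  0.145] [21. 73.];188 [0.572 0.142 0.14 ] [21. 75.];190 [0.573 0.142 0.134] [22. 74.];192 [0.572 0.143 0.129] [21. 76.];194 [0.571 0.145 0.125] [20. 78.];196 [0.573 0.144 0.118] [22. 77.];198 [0.572 0.146 0.114] [21. 79.];200 [0.571 0.148 0.109] [21. 81.];202 [0.575 0.145 0.099] [24. 77.];204 [0.576 0.144 0.092] [25. 77.];206 [0.577 0.145 0.086] [26. 77.];
```

Run:
```python
from h import *
from cell import manip
q=manip.snapshot("scene"); P=cloud(q)
for v in range(198,222,2): print(v,[(P[v,u,2].round(3),*q["pixels"][v,u]) for u in(244,248,252)],rk(P[v,248]).round(0))
v,u=np.mgrid[:400,:640]
m=(abs(P[...,0]-.58)<.03)&(abs(P[...,1]-.137)<.03)&(P[...,2]>.033)&(P[...,2]<.3)
print("lowest", np.sort(P[m][:,2])[:15].round(3), np.percentile(P[m][:,2],[1,5,25]))
```

```text
198 [(np.float64(0.111), np.uint8(124), np.uint8(125), np.uint8(121)), (np.float64(0.115), np.uint8(122), np.uint8(123), np.uint8(120)), (np.float64(0.103), np.uint8(112), np.uint8(113), np.uint8(110))] [20. 80.]
200 [(np.float64(0.104), np.uint8(124), np.uint8(125), np.uint8(122)), (np.float64(0.107), np.uint8(123), np.uint8(124), np.uint8(121)), (np.float64(0.096), np.uint8(113), np.uint8(114), np.uint8(111))] [22. 79.]
202 [(np.float64(0.098), np.uint8(124), np.uint8(125), np.uint8(122)), (np.float64(0.1), np.uint8(125), np.uint8(126), np.uint8(122)), (np.float64(0.092), np.uint8(103), np.uint8(104), np.uint8(102))] [24. 78.]
204 [(np.float64(0.093), np.uint8(124), np.uint8(125), np.uint8(121)), (np.float64(0.095), np.uint8(124), np.uint8(125), np.uint8(122)), (np.float64(0.083), np.uint8(96), np.uint8(96), np.uint8(94))] [23. 79.]
206 [(np.float64(0.001), np.uint8(206), np.uint8(186), np.uint8(156)), (np.float64(0.088), np.uint8(150), np.uint8(143), np.uint8(131)), (np.float64(0.08), np.uint8(94), np.uint8(96), np.uint8(94))] [25. 79.]
208 [(np.float64(0.002), np.uint8(202), np.u
[... 883 characters left out ...]
p.float64(0.002), np.uint8(180), np.uint8(165), np.uint8(141)), (np.float64(0.029), np.uint8(154), np.uint8(143), np.uint8(124))] [68. 29.]
218 [(np.float64(0.002), np.uint8(181), np.uint8(167), np.uint8(143)), (np.float64(0.001), np.uint8(182), np.uint8(166), np.uint8(142)), (np.float64(0.031), np.uint8(132), np.uint8(136), np.uint8(130))] [65. 34.]
220 [(np.float64(0.002), np.uint8(185), np.uint8(170), np.uint8(146)), (np.float64(0.001), np.uint8(157), np.uint8(146), np.uint8(126)), (np.float64(0.031), np.uint8(126), np.uint8(131), np.uint8(125))] [61. 41.]
lowest [0.033 0.033 0.033 0.033 0.033 0.033 0.033 0.033 0.033 0.034 0.034 0.034
 0.034 0.034 0.034] [0.03361628 0.09221119 0.14222753]
```

The fingertip in the image (crop (240,265), depth giving z ≈ 0.082) is about 40 mm above the reported TCP, so it passed over tab a without touching it: the tab stands at (217,335) and there was no force. I go back to the orange end, above the tabs, and then descend while watching the image.

Request:
carry_out(commands=[{"offset":[0,0,-20],"twist":[0,0,0],"jaw":1},{"offset":[0,-27,0],"twist":[0,0,0],"jaw":1},{"offset":[0,-27,0],"twist":[0,0,0],"jaw":1},{"offset":[0,-27,0],"twist":[0,0,0],"jaw":1},{"offset":[0,0,20],"twist":[0,0,0],"jaw":1},{"offset":[0,0,0],"twist":[0,0,0],"jaw":1},{"offset":[0,0,0],"twist":[0,0,0],"jaw":1}])

```text
time_s: 5.15
tcp_pos: [0.5707, 0.2176, 0.0402]
eef_rot: [0.997, 0.08, -0.001, 0.0]
wrist_force: [0.9, 0.2, -0.3]
finger_gap: 0.0002
grip_force: 0.0
```

```bash
cat >> h.py <<'E'
def tip():
    from cell import manip
    q=manip.snapshot("scene"); P=cloud(q); t=manip.sense()["tcp_pos"]
    m=(np.hypot(P[...,0]-t[0],P[...,1]-t[1])<.028)&(P[...,2]>.0)&(P[...,2]<.2)&(np.ptp(q["pixels"].astype(int),axis=2)<14)
    v,u=np.nonzero(m); z=P[m][:,2]; o=np.argsort(z)
    print("low grey pts",[(u[i],v[i],z[i].round(3),*rk(P[v[i],u[i]]).round(0)) for i in o[:40:3]], "tcp px",proj(q,t).round(1))
    return q
E
python3 st.py; python3 -c "
from h import *
tip()"
```

```text
5.15 [0.5707 0.2176 0.0402] [ 31.7 149.8] yaw of tool x in rack 0.01 tilt [-0.001 -0.    -1.   ] [ 0.9  0.2 -0.3] [0.18 0.3  1.74 0.   1.1  1.59]
low grey pts [(np.int64(237), np.int64(250), np.float64(0.0), np.float64(23.0), np.float64(144.0)), (np.int64(232), np.int64(247), np.float64(0.003), np.float64(38.0), np.float64(144.0)), (np.int64(234), np.int64(248), np.float64(0.005), np.float64(30.0), np.float64(145.0)), (np.int64(233), np.int64(246), np.float64(0.007), np.float64(35.0), np.float64(143.0)), (np.int64(233), np.int64(247), np.float64(0.009), np.float64(32.0), np.float64(147.0)), (np.int64(235), np.int64(246), np.float64(0.011), np.float64(28.0), np.float64(144.0)), (np.int64(233), np.int64(245), np.float64(0.015), np.float64(31.0), np.float64(146.0)), (np.int64(240), np.int64(240), np.float64(0.018), np.float64(24.0), np.float64(126.0)), (np.int64(234), np.int64(243), np.float64(0.019), np.float64(30.0), np.float64(143.0)), (np.int64(239), np.int64(239), np.float64(0.02), np.float64(26.0), np.float64(127.0)), (np.int64(232), np.int64(242), np.float64(0.023), np.float64(33.0), np.float64(145.0)), (np.int64(238), np.int64(239), np.float64(0.025), np.float64(25.0), np.float64(132.0)), (np.int64(234), np.int64(242), np.float64(0.026), np.float64(28.0), np.float64(145.0)), (np.int64(240), np.int64(238), np.float64(0.026), np.float64(22.0), np.float64(128.0))] tcp px [[230.4 237.7]]
```

Request:
carry_out(commands=[{"offset":[0,0,10],"twist":[0,0,0],"jaw":1},{"offset":[0,0,10],"twist":[0,0,0],"jaw":1},{"offset":[0,0,5],"twist":[0,0,0],"jaw":1},{"offset":[0,0,0],"twist":[0,0,0],"jaw":1},{"offset":[0,0,0],"twist":[0,0,0],"jaw":1}])

```text
time_s: 5.7
tcp_pos: [0.5712, 0.2175, 0.0154]
eef_rot: [0.997, 0.08, -0.0, 0.0]
wrist_force: [0.2, -0.2, -0.5]
finger_gap: 0.0005
grip_force: 0.0
```

```bash
sed -i 's/(P\[...,2\]>.0)&/(P[...,2]>.036)\&/' h.py; python3 st.py; python3 -c "
from h import *
q=tip()
cv2.imwrite('pics/s3.png',cv2.resize(q['pixels'][170:270,190:310,::-1],None,fx=5,fy=5,interpolation=cv2.INTER_CUBIC))"
```

```text
5.7 [0.5712 0.2175 0.0154] [ 32.1 149.5] yaw of tool x in rack -0.01 tilt [-0. -0. -1.] [ 0.2 -0.2 -0.5] [0.18 0.34 1.75 0.   1.05 1.59]
low grey pts [(np.int64(238), np.int64(235), np.float64(0.036), np.float64(25.0), np.float64(130.0)), (np.int64(235), np.int64(233), np.float64(0.056), np.float64(21.0), np.float64(144.0)), (np.int64(232), np.int64(235), np.float64(0.06), np.float64(20.0), np.float64(156.0)), (np.int64(233), np.int64(232), np.float64(0.061), np.float64(24.0), np.float64(147.0)), (np.int64(233), np.int64(233), np.float64(0.061), np.float64(21.0), np.float64(150.0)), (np.int64(232), np.int64(233), np.float64(0.062), np.float64(23.0), np.float64(152.0)), (np.int64(232), np.int64(234), np.float64(0.063), np.float64(20.0), np.float64(156.0)), (np.int64(230), np.int64(235), np.float64(0.064), np.float64(22.0), np.float64(161.0)), (np.int64(226), np.int64(233), np.float64(0.064), np.float64(33.0), np.float64(160.0)), (np.int64(233), np.int64(230), np.float64(0.066), np.float64(24.0), np.float64(146.0)), (np.int64(225), np.int64(232), np.float64(0.067), np.float64(35.0), np.float64(161.0)), (np.int64(234), np.int64(230), np.float64(0.067), np.float64(21.0), np.float64(146.0)), (np.int64(232), np.int64(232), np.float64(0.068), np.float64(21.0), np.float64(154.0)), (np.int64(231), np.int64(232), np.float64(0.068), np.float64(22.0), np.float64(156.0))] tcp px [[231.7 245.6]]
```

View pics/s3.png

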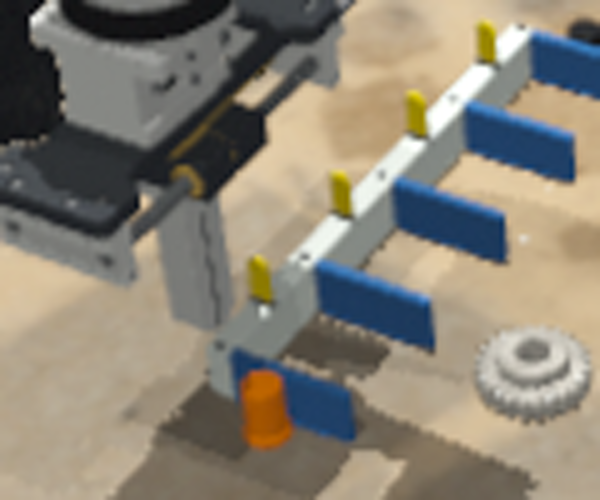

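The picture shows the fingertip at crop (215,327), just past the rail end and about level with the tops of the tabs (tab a at (260,280)). The tip is therefore about 42 mm above the reported TCP, so I descend further in small steps.

Request:
carry_out(commands=[{"offset":[1,0,6],"twist":[0,0,0],"jaw":1},{"offset":[0,0,6],"twist":[0,0,0],"jaw":1},{"offset":[0,0,4],"twist":[0,0,0],"jaw":1},{"offset":[0,0,0],"twist":[0,0,0],"jaw":1},{"offset":[0,0,0],"twist":[0,0,0],"jaw":1}])

```text
time_s: 6.25
tcp_pos: [0.5721, 0.2177, -0.0006]
eef_rot: [0.997, 0.08, -0.0, 0.0]
wrist_force: [-0.0, -0.8, 1.4]
finger_gap: 0.0004
grip_force: 0.0
```

```bash
python3 st.py; python3 -c "
from h import *
q=tip()"
```

```text
6.25 [ 0.5721  0.2177 -0.0006] [ 33.1 149.6] yaw of tool x in rack -0.0 tilt [-0. -0. -1.] [-0.  -0.8  1.4] [0.18 0.36 1.75 0.   1.03 1.59]
low grey pts [(np.int64(235), np.int64(239), np.float64(0.038), np.float64(22.0), np.float64(146.0)), (np.int64(234), np.int64(238), np.float64(0.042), np.float64(23.0), np.float64(148.0)), (np.int64(233), np.int64(239), np.float64(0.044), np.float64(22.0), np.float64(153.0)), (np.int64(235), np.int64(236), np.float64(0.045), np.float64(23.0), np.float64(143.0)), (np.int64(232), np.int64(239), np.float64(0.048), np.float64(22.0), np.float64(157.0)), (np.int64(231), np.int64(240), np.float64(0.048), np.float64(21.0), np.float64(161.0)), (np.int64(235), np.int64(235), np.float64(0.049), np.float64(22.0), np.float64(144.0)), (np.int64(233), np.int64(236), np.float64(0.05), np.float64(24.0), np.float64(149.0)), (np.int64(226), np.int64(238), np.float64(0.05), np.float64(34.0), np.float64(163.0)), (np.int64(232), np.int64(237), np.float64(0.051), np.float64(23.0), np.float64(154.0)), (np.int64(235), np.int64(234), np.float64(0.051), np.float64(22.0), np.float64(143.0)), (np.int64(233), np.int64(235), np.float64(0.052), np.float64(24.0), np.float64(149.0)), (np.int64(230), np.int64(238), np.float64(0.054), np.float64(23.0), np.float64(161.0)), (np.int64(234), np.int64(234), np.float64(0.054), np.float64(23.0), np.float64(146.0))] tcp px [[232.2 250.3]]
```

Request:
carry_out(commands=[{"offset":[0,10,0],"twist":[0,0,0],"jaw":1},{"offset":[0,10,0],"twist":[0,0,0],"jaw":1},{"offset":[0,10,0],"twist":[0,0,0],"jaw":1},{"offset":[0,10,0],"twist":[0,0,0],"jaw":1}])

```text
time_s: 6.7
tcp_pos: [0.5788, 0.1773, -0.0004]
eef_rot: [0.997, 0.08, 0.0, -0.0]
wrist_force: [0.6, 1.1, -0.7]
finger_gap: 0.0003
grip_force: 0.7
```

```bash
python3 st.py; python3 -c "
from h import *
q=tip()
cv2.imwrite('pics/s4.png',cv2.resize(q['pixels'][170:270,190:310,::-1],None,fx=5,fy=5,interpolation=cv2.INTER_CUBIC))"
```

```text
6.7 [ 5.788e-01  1.773e-01 -4.000e-04] [ 33.2 108.7] yaw of tool x in rack -0.05 tilt [ 0.     0.001 -1.   ] [ 0.6  1.1 -0.7] [0.11 0.35 1.77 0.   1.02 1.52]
low grey pts [(np.int64(244), np.int64(229), np.float64(0.039), np.float64(23.0), np.float64(108.0)), (np.int64(243), np.int64(230), np.float64(0.041), np.float64(21.0), np.float64(114.0)), (np.int64(243), np.int64(229), np.float64(0.042), np.float64(22.0), np.float64(112.0)), (np.int64(246), np.int64(225), np.float64(0.044), np.float64(23.0), np.float64(98.0)), (np.int64(236), np.int64(228), np.float64(0.046), np.float64(37.0), np.float64(120.0)), (np.int64(242), np.int64(229), np.float64(0.046), np.float64(21.0), np.float64(117.0)), (np.int64(246), np.int64(224), np.float64(0.047), np.float64(22.0), np.float64(98.0)), (np.int64(237), np.int64(228), np.float64(0.048), np.float64(33.0), np.float64(120.0)), (np.int64(236), np.int64(227), np.float64(0.049), np.float64(36.0), np.float64(119.0)), (np.int64(239), np.int64(228), np.float64(0.051), np.float64(26.0), np.float64(121.0)), (np.int64(240), np.int64(228), np.float64(0.051), np.float64(24.0), np.float64(120.0)), (np.int64(236), np.int64(226), np.float64(0.052), np.float64(36.0), np.float64(119.0)), (np.int64(242), np.int64(227), np.float64(0.053), np.float64(21.0), np.float64(116.0)), (np.int64(237), np.int64(226), np.float64(0.053), np.float64(33.0), np.float64(119.0))] tcp px [[242.2 239.5]]
```

View pics/s4.png

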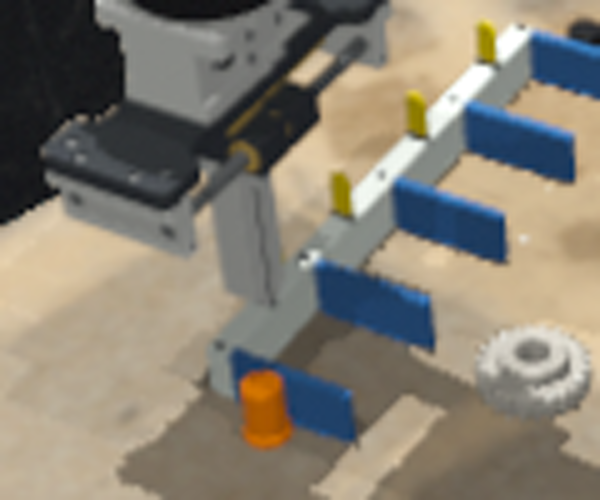

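Tab a has vanished behind the fingertip at crop (265,285) with about 1 N of force, so it is going over. The others stand at (341,195), (416,113) and (486,43). I continue the stroke past b and c, stopping short of d.

Request:
carry_out(commands=[{"offset":[0,10,0],"twist":[0,0,0],"jaw":1},{"offset":[0,10,0],"twist":[0,0,0],"jaw":1},{"offset":[0,10,0],"twist":[0,0,0],"jaw":1},{"offset":[0,10,0],"twist":[0,0,0],"jaw":1},{"offset":[0,10,0],"twist":[0,0,0],"jaw":1},{"offset":[0,10,0],"twist":[0,0,0],"jaw":1},{"offset":[0,10,0],"twist":[0,0,0],"jaw":1},{"offset":[0,10,0],"twist":[0,0,0],"jaw":1},{"offset":[0,10,0],"twist":[0,0,0],"jaw":1},{"offset":[0,10,0],"twist":[0,0,0],"jaw":1}])

```text
time_s: 7.75
tcp_pos: [0.5952, 0.0811, 0.0008]
eef_rot: [0.997, 0.079, 0.001, -0.002]
wrist_force: [-3.2, 15.3, 14.0]
finger_gap: 0.0005
grip_force: 7.9
```

```bash
python3 st.py
```

```text
7.75 [0.5952 0.0811 0.0008] [34.  11.1] yaw of tool x in rack -0.1 tilt [ 0.001  0.005 -1.   ] [-3.2 15.3 14. ] [-0.06  0.34  1.78  0.01  1.02  1.35]
```

Request:
carry_out(commands=[{"offset":[0,0,-3],"twist":[0,0,0],"jaw":1},{"offset":[0,0,0],"twist":[0,0,0],"jaw":1}])

```text
time_s: 7.95
tcp_pos: [0.5955, 0.0785, 0.0033]
eef_rot: [0.997, 0.08, 0.001, 0.001]
wrist_force: [-0.1, -0.2, 2.7]
finger_gap: 0.0003
grip_force: 0.8
```

```bash
python3 st.py;  python3 -c "
from h import *
q=tip()
cv2.imwrite('pics/s5.png',cv2.resize(q['pixels'][160:260,200:320,::-1],None,fx=5,fy=5,interpolation=cv2.INTER_CUBIC))"
```

```text
7.95 [0.5955 0.0785 0.0033] [33.9  8.5] yaw of tool x in rack 0.0 tilt [ 0.002 -0.001 -1.   ] [-0.1 -0.2  2.7] [-0.06  0.33  1.78 -0.    1.02  1.35]
low grey pts [(np.int64(265), np.int64(205), np.float64(0.041), np.float64(25.0), np.float64(10.0)), (np.int64(267), np.int64(202), np.float64(0.044), np.float64(25.0), np.float64(0.0)), (np.int64(265), np.int64(203), np.float64(0.048), np.float64(24.0), np.float64(10.0)), (np.int64(267), np.int64(201), np.float64(0.05), np.float64(22.0), np.float64(3.0)), (np.int64(258), np.int64(202), np.float64(0.052), np.float64(39.0), np.float64(18.0)), (np.int64(261), np.int64(203), np.float64(0.053), np.float64(29.0), np.float64(20.0)), (np.int64(265), np.int64(202), np.float64(0.054), np.float64(22.0), np.float64(13.0)), (np.int64(267), np.int64(199), np.float64(0.055), np.float64(23.0), np.float64(1.0)), (np.int64(266), np.int64(201), np.float64(0.055), np.float64(21.0), np.float64(9.0)), (np.int64(258), np.int64(201), np.float64(0.056), np.float64(38.0), np.float64(20.0)), (np.int64(263), np.int64(202), np.float64(0.058), np.float64(23.0), np.float64(19.0)), (np.int64(262), np.int64(202), np.float64(0.059), np.float64(25.0), np.float64(21.0)), (np.int64(263), np.int64(201), np.float64(0.06), np.float64(24.0), np.float64(18.0)), (np.int64(266), np.int64(198), np.float64(0.061), np.float64(23.0), np.float64(5.0))] tcp px [[263.5 215.1]]
```

View pics/s5.png

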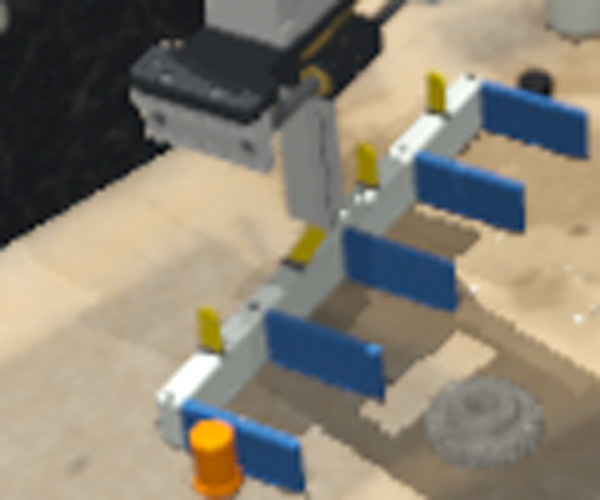

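Tab a has sprung back upright (crop (208,328)) and b is tipped under the finger at (305,245). The force is down to 3 N. I continue over c at this height.

Request:
carry_out(commands=[{"offset":[-1,8,0],"twist":[0,0,0],"jaw":1},{"offset":[0,8,0],"twist":[0,0,0],"jaw":1},{"offset":[0,8,0],"twist":[0,0,0],"jaw":1},{"offset":[0,8,0],"twist":[0,0,0],"jaw":1},{"offset":[0,8,0],"twist":[0,0,0],"jaw":1},{"offset":[0,8,0],"twist":[0,0,0],"jaw":1}])

```text
time_s: 8.6
tcp_pos: [0.6011, 0.0314, 0.0023]
eef_rot: [0.997, 0.08, -0.0, -0.0]
wrist_force: [0.4, 1.8, 0.8]
finger_gap: 0.0005
grip_force: 0.5
```

```bash
python3 st.py
```

```text
8.6 [0.6011 0.0314 0.0023] [ 31.9 -38.9] yaw of tool x in rack -0.02 tilt [-0.001  0.001 -1.   ] [0.4 1.8 0.8] [-0.14  0.34  1.78  0.    1.03  1.27]
```

Request:
carry_out(commands=[{"offset":[0,8,0],"twist":[0,0,0],"jaw":1},{"offset":[0,8,0],"twist":[0,0,0],"jaw":1},{"offset":[0,8,0],"twist":[0,0,0],"jaw":1},{"offset":[0,8,0],"twist":[0,0,0],"jaw":1},{"offset":[0,6,0],"twist":[0,0,0],"jaw":1},{"offset":[0,0,0],"twist":[0,0,0],"jaw":1}])

```text
time_s: 9.2
tcp_pos: [0.6075, -0.0066, 0.0025]
eef_rot: [0.997, 0.08, 0.0, 0.0]
wrist_force: [-0.2, 0.3, -0.2]
finger_gap: 0.0003
grip_force: 0.0
```

```bash
python3 st.py;  python3 -c "
from h import *
q=tip()
cv2.imwrite('pics/s6.png',cv2.resize(q['pixels'][140:260,200:340,::-1],None,fx=5,fy=5,interpolation=cv2.INTER_CUBIC))"
```

```text
9.2 [ 0.6075 -0.0066  0.0025] [ 32.1 -77.5] yaw of tool x in rack -0.06 tilt [ 0. -0. -1.] [-0.2  0.3 -0.2] [-0.2   0.35  1.76 -0.    1.03  1.21]
low grey pts [(np.int64(284), np.int64(186), np.float64(0.041), np.float64(22.0), np.float64(-81.0)), (np.int64(284), np.int64(185), np.float64(0.046), np.float64(21.0), np.float64(-78.0)), (np.int64(285), np.int64(184), np.float64(0.049), np.float64(19.0), np.float64(-81.0)), (np.int64(285), np.int64(183), np.float64(0.05), np.float64(20.0), np.float64(-84.0)), (np.int64(280), np.int64(186), np.float64(0.052), np.float64(24.0), np.float64(-64.0)), (np.int64(278), np.int64(185), np.float64(0.052), np.float64(30.0), np.float64(-65.0)), (np.int64(282), np.int64(185), np.float64(0.053), np.float64(20.0), np.float64(-68.0)), (np.int64(284), np.int64(182), np.float64(0.054), np.float64(22.0), np.float64(-81.0)), (np.int64(277), np.int64(183), np.float64(0.055), np.float64(35.0), np.float64(-68.0)), (np.int64(285), np.int64(181), np.float64(0.055), np.float64(21.0), np.float64(-85.0)), (np.int64(282), np.int64(184), np.float64(0.057), np.float64(20.0), np.float64(-68.0)), (np.int64(277), np.int64(182), np.float64(0.058), np.float64(35.0), np.float64(-68.0)), (np.int64(283), np.int64(181), np.float64(0.06), np.float64(22.0), np.float64(-77.0)), (np.int64(278), np.int64(183), np.float64(0.061), np.float64(29.0), np.float64(-63.0))] tcp px [[281.  197.2]]
```

View pics/s6.png

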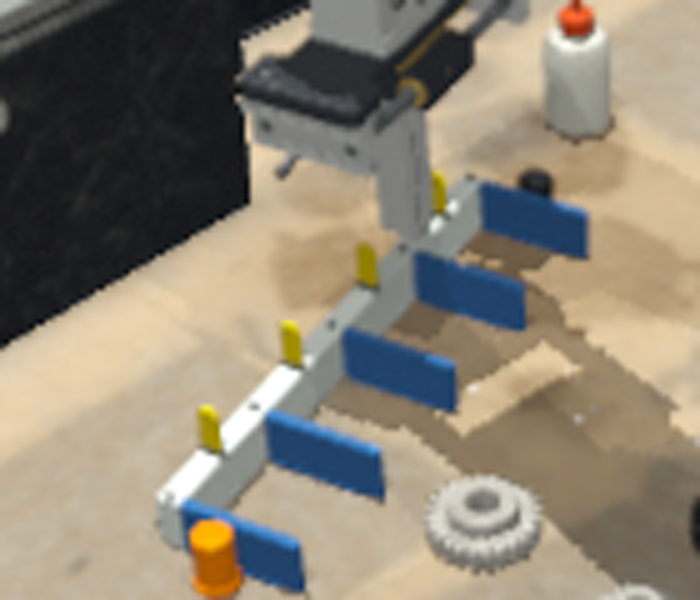

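Tabs a, b and c are upright again at crop (208,428), (291,343) and (366,265), with the finger past c at (405,235). Tab d (440,190) is untouched. The count is done; I raise the tool and go to the gear's left side.

Request:
carry_out(commands=[{"offset":[0,0,-30],"twist":[0,0,0],"jaw":0.745},{"offset":[0,0,-35],"twist":[0,0,0],"jaw":0.745},{"offset":[-21,-34,0],"twist":[0,0,0],"jaw":0.745},{"offset":[-21,-34,0],"twist":[0,0,0],"jaw":0.745},{"offset":[-21,-34,0],"twist":[0,0,0],"jaw":0.745},{"offset":[-21,-34,0],"twist":[0,0,0],"jaw":0.745},{"offset":[-21,-34,0],"twist":[0,0,0],"jaw":0.745},{"offset":[-21,-34,0],"twist":[0,0,0],"jaw":0.745},{"offset":[0,0,0],"twist":[0,0,-8],"jaw":0.745},{"offset":[0,0,0],"twist":[0,0,-8],"jaw":0.745}])

```text
time_s: 10.25
tcp_pos: [0.4493, 0.1768, 0.0675]
eef_rot: [0.975, 0.222, -0.0, 0.0]
wrist_force: [-0.0, -0.7, 0.1]
finger_gap: 0.0236
grip_force: 0.0
```

Request:
carry_out(commands=[{"offset":[0,0,0],"twist":[0,0,-8],"jaw":0.745},{"offset":[0,0,0],"twist":[0,0,-8],"jaw":0.745},{"offset":[0,0,0],"twist":[0,0,-8],"jaw":0.745},{"offset":[0,0,0],"twist":[0,0,-8],"jaw":0.745},{"offset":[0,0,0],"twist":[0,0,-8],"jaw":0.745},{"offset":[0,0,0],"twist":[0,0,-8],"jaw":0.745},{"offset":[0,0,0],"twist":[0,0,-8],"jaw":0.745},{"offset":[0,0,0],"twist":[0,0,-8],"jaw":0.745},{"offset":[0,0,0],"twist":[0,0,-8],"jaw":0.745},{"offset":[0,0,0],"twist":[0,0,0],"jaw":0.745}])

```text
time_s: 11.25
tcp_pos: [0.4501, 0.1759, 0.0675]
eef_rot: [0.661, 0.75, -0.0, -0.0]
wrist_force: [-0.2, -0.7, -0.3]
finger_gap: 0.024
grip_force: 0.0
```

```bash
python3 st.py
python3 - <<'E'
from h import *
from cell import manip
print(manip.sense()["finger_gap"])
gear(); 
q=manip.snapshot("scene"); P=cloud(q); t=manip.sense()["tcp_pos"]
m=(np.hypot(P[...,0]-t[0],P[...,1]-t[1])<.05)&(P[...,2]>.06)&(P[...,2]<.2)&(np.ptp(q["pixels"].astype(int),axis=2)<14)
v,u=np.nonzero(m);o=np.argsort(P[m][:,2]); print([(u[i],v[i],P[v[i],u[i],2].round(3),*rk(P[v[i],u[i]]).round()) for i in o[:60:4]])
E
```

```text
11.25 [0.4501 0.1759 0.0675] [-94.  127.8] yaw of tool x in rack 88.01 tilt [-0. -0. -1.] [-0.2 -0.7 -0.3] [ 0.14 -0.03  2.05 -0.    1.12  0.01]
0.024001463501721134
scene [405.83333333 143.66666667] 90 [ 0.4585 -0.429   0.011 ] [-182.5 -470.5]
scene [315.04545455 161.375     ] 88 [ 0.6284 -0.1882  0.011 ] [  23.8 -260. ]
scene [261.79310345 216.08045977] 87 [0.5896 0.0907 0.011 ] [30.  21.5]
scene [245.57142857 233.0625    ] 112 [0.579  0.1624 0.011 ] [31. 94.]
scene [295.8836478  243.30188679] 318 [0.4558 0.1185 0.011 ] [-97.6  70.3]
scene [ 64.97701149 272.91954023] 87 [0.8193 0.5004 0.011 ] [322.3 389.2]
scene [245.66216216 289.64864865] 74 [0.4533 0.296  0.011 ] [-71.7 245.9]
scene [184.90378007 357.56357388] 291 [0.4306 0.4882 0.011 ] [-63.3 439.3]
[(np.int64(273), np.int64(228), np.float64(0.106), np.float64(-81.0), np.float64(136.0)), (np.int64(273), np.int64(227), np.float64(0.108), np.float64(-81.0), np.float64(135.0)), (np.int64(274), np.int64(227), np.float64(0.11), np.float64(-84.0), np.float64(136.0)), (np.int64(277), np.int64(223), np.float64(0.111), np.float64(-84.0),
[... 301 characters left out ...]
4), np.int64(224), np.float64(0.115), np.float64(-83.0), np.float64(132.0)), (np.int64(284), np.int64(229), np.float64(0.116), np.float64(-111.0), np.float64(137.0)), (np.int64(277), np.int64(222), np.float64(0.116), np.float64(-86.0), np.float64(124.0)), (np.int64(273), np.int64(223), np.float64(0.118), np.float64(-81.0), np.float64(133.0)), (np.int64(276), np.int64(220), np.float64(0.119), np.float64(-82.0), np.float64(122.0)), (np.int64(291), np.int64(225), np.float64(0.119), np.float64(-120.0), np.float64(122.0)), (np.int64(274), np.int64(223), np.float64(0.119), np.float64(-84.0), np.float64(133.0)), (np.int64(275), np.int64(221), np.float64(0.12), np.float64(-82.0), np.float64(127.0))]
```

Request:
carry_out(commands=[{"offset":[0,-1,40],"twist":[0,0,-2],"jaw":0.745},{"offset":[0,0,35],"twist":[0,0,0],"jaw":0.745},{"offset":[0,0,15],"twist":[0,0,0],"jaw":0.745},{"offset":[0,0,5],"twist":[0,0,0],"jaw":0.745},{"offset":[0,0,0],"twist":[0,0,0],"jaw":0.745}])

```text
time_s: 11.85
tcp_pos: [0.4491, 0.1756, -0.0277]
eef_rot: [0.649, 0.761, -0.0, -0.0]
wrist_force: [-0.7, -1.2, 0.3]
finger_gap: 0.0238
grip_force: 0.0
```

```bash
cat > low.py <<'E'
from h import *
from cell import manip
q=manip.snapshot("scene"); P=cloud(q); t=manip.sense()["tcp_pos"]; a=np.ptp(q["pixels"].astype(int),axis=2)
m=(np.hypot(P[...,0]-t[0],P[...,1]-t[1])<.032)&(P[...,2]>-.005)&(P[...,2]<.2)&(a<14)
v,u=np.nonzero(m);o=np.argsort(P[m][:,2]); print([(u[i],v[i],P[v[i],u[i],2].round(3),*rk(P[v[i],u[i]]).round()) for i in o[:40:4]])
E
python3 st.py; python3 low.py
```

```text
11.85 [ 0.4491  0.1756 -0.0277] [-95.1 127.7] yaw of tool x in rack 89.93 tilt [-0.001 -0.    -1.   ] [-0.7 -1.2  0.3] [ 0.14  0.14  2.09 -0.    0.91 -0.02]
[(np.int64(293), np.int64(259), np.float64(-0.0), np.float64(-111.0), np.float64(109.0)), (np.int64(292), np.int64(261), np.float64(0.001), np.float64(-113.0), np.float64(117.0)), (np.int64(292), np.int64(260), np.float64(0.002), np.float64(-112.0), np.float64(115.0)), (np.int64(276), np.int64(259), np.float64(0.009), np.float64(-81.0), np.float64(135.0)), (np.int64(287), np.int64(263), np.float64(0.012), np.float64(-112.0), np.float64(137.0)), (np.int64(277), np.int64(258), np.float64(0.014), np.float64(-84.0), np.float64(135.0)), (np.int64(279), np.int64(255), np.float64(0.016), np.float64(-85.0), np.float64(126.0)), (np.int64(276), np.int64(257), np.float64(0.017), np.float64(-82.0), np.float64(136.0)), (np.int64(293), np.int64(258), np.float64(0.018), np.float64(-119.0), np.float64(122.0)), (np.int64(288), np.int64(261), np.float64(0.019), np.float64(-114.0), np.float64(136.0))]
```

Request:
carry_out(commands=[{"offset":[0,0,5],"twist":[0,0,0],"jaw":0.745},{"offset":[-8,0,0],"twist":[0,0,0],"jaw":0.745},{"offset":[-8,0,0],"twist":[0,0,0],"jaw":0.745},{"offset":[-6,0,0],"twist":[0,0,0],"jaw":0.745},{"offset":[-6,0,0],"twist":[0,0,0],"jaw":0.745},{"offset":[-6,0,0],"twist":[0,0,0],"jaw":0.745},{"offset":[-6,0,0],"twist":[0,0,0],"jaw":0.745},{"offset":[0,0,0],"twist":[0,0,0],"jaw":0.745}])

```text
time_s: 12.7
tcp_pos: [0.456, 0.1353, -0.0324]
eef_rot: [0.648, 0.761, -0.0, 0.0]
wrist_force: [0.8, 0.1, 0.6]
finger_gap: 0.0233
grip_force: 0.0
```

```bash
python3 st.py; python3 low.py
python3 - <<'E'
from h import *
gear();gear("top")
E
```

```text
12.7 [ 0.456   0.1353 -0.0324] [-94.7  86.9] yaw of tool x in rack 89.96 tilt [ 0. -0. -1.] [0.8 0.1 0.6] [ 0.05  0.14  2.1  -0.    0.9  -0.11]
[(np.int64(302), np.int64(248), np.float64(-0.002), np.float64(-112.0), np.float64(66.0)), (np.int64(284), np.int64(249), np.float64(0.002), np.float64(-77.0), np.float64(92.0)), (np.int64(303), np.int64(248), np.float64(0.004), np.float64(-117.0), np.float64(70.0)), (np.int64(293), np.int64(247), np.float64(0.004), np.float64(-94.0), np.float64(79.0)), (np.int64(286), np.int64(249), np.float64(0.008), np.float64(-84.0), np.float64(95.0)), (np.int64(304), np.int64(246), np.float64(0.008), np.float64(-118.0), np.float64(67.0)), (np.int64(290), np.int64(244), np.float64(0.009), np.float64(-85.0), np.float64(77.0)), (np.int64(293), np.int64(245), np.float64(0.01), np.float64(-94.0), np.float64(78.0)), (np.int64(291), np.int64(240), np.float64(0.011), np.float64(-81.0), np.float64(65.0)), (np.int64(286), np.int64(248), np.float64(0.011), np.float64(-85.0), np.float64(95.0))]
scene [401.4084507  141.81690141] 71 [ 0.4748 -0.4306  0.011 ] [-166.6 -474.7]
scene [362.62162162 176.44594595] 74 [ 0.4736 -0.2053  0.011 ] [-131.9 -252.2]
scene [246.78125    231.23214286] 224 [0.5811 0.1557 0.011 ] [32.1 87. ]
scene [299.74519231 241.27403846] 208 [0.4527 0.1075 0.011 ] [-102.4   60. ]
scene [ 65.28235294 273.12941176] 85 [0.8181 0.5004 0.011 ] [321.1 389.3]
scene [245.76       289.50666667] 75 [0.4534 0.2955 0.011 ] [-71.6 245.4]
scene [184.8779661  357.62711864] 295 [0.4306 0.4884 0.011 ] [-63.4 439.4]
top [168.57894737  32.29473684] 95 [1.0598 0.4773 0.011 ] [556.  327.9]
top [385.5         69.01886792] 106 [ 0.9144 -0.2098  0.011 ] [ 302.6 -327.1]
top [298.44844125 171.16786571] 417 [0.5974 0.0704 0.011 ] [34.4  0.2]
```

Request:
carry_out(commands=[{"offset":[-8,0,0],"twist":[0,0,0],"jaw":0.745},{"offset":[-8,0,0],"twist":[0,0,0],"jaw":0.745},{"offset":[-8,0,0],"twist":[0,0,0],"jaw":0.745},{"offset":[-8,0,0],"twist":[0,0,0],"jaw":0.745},{"offset":[-8,0,0],"twist":[0,0,0],"jaw":0.745},{"offset":[-8,0,0],"twist":[0,0,0],"jaw":0.745},{"offset":[-8,0,0],"twist":[0,0,0],"jaw":0.745},{"offset":[-8,0,0],"twist":[0,0,0],"jaw":0.745},{"offset":[-7,0,0],"twist":[0,0,0],"jaw":0.745},{"offset":[-7,0,0],"twist":[0,0,0],"jaw":0.745}])

```text
time_s: 13.85
tcp_pos: [0.4683, 0.0585, -0.0325]
eef_rot: [0.648, 0.762, -0.0, -0.0]
wrist_force: [0.5, 1.0, -0.1]
finger_gap: 0.0236
grip_force: 0.4
```

Request:
carry_out(commands=[{"offset":[-6,0,0],"twist":[0,0,0],"jaw":0.745},{"offset":[-4,0,0],"twist":[0,0,0],"jaw":0.745},{"offset":[0,0,0],"twist":[0,0,0],"jaw":0.745},{"offset":[30,0,0],"twist":[0,0,0],"jaw":0.745},{"offset":[45,0,0],"twist":[0,0,0],"jaw":0.745},{"offset":[0,-45,0],"twist":[0,0,0],"jaw":0.745},{"offset":[0,0,-45],"twist":[0,0,0],"jaw":0.745}])

```text
time_s: 14.55
tcp_pos: [0.3956, 0.117, 0.0021]
eef_rot: [0.647, 0.763, -0.01, -0.011]
wrist_force: [0.1, 0.5, -1.6]
finger_gap: 0.0241
grip_force: 0.0
```

```bash
python3 st.py
python3 - <<'E'
from h import *
gear();gear("top")
E
```

```text
14.55 [0.3956 0.117  0.0021] [-157.3   78.4] yaw of tool x in rack 90.2 tilt [-0.029 -0.001 -1.   ] [ 0.1  0.5 -1.6] [ 0.01 -0.06  2.23 -0.    1.   -0.15]
scene [428.17  10.39] 100 [ 0.9832 -1.6241  0.011 ] [  144.3 -1734.2]
scene [406.2826087 143.7826087] 92 [ 0.457  -0.4292  0.011 ] [-184.  -470.5]
scene [264.42424242 159.42424242] 66 [ 0.7573 -0.1091  0.011 ] [ 163.6 -202.6]
scene [261.74257426 215.46534653] 101 [0.5914 0.089  0.011 ] [31.5 19.5]
scene [246.25438596 232.72807018] 114 [0.5784 0.1605 0.011 ] [30.2 92.2]
scene [ 64.91860465 272.8372093 ] 86 [0.8196 0.5003 0.011 ] [322.6 389. ]
scene [245.60526316 289.44736842] 76 [0.4538 0.2956 0.011 ] [-71.2 245.5]
scene [184.82935154 357.31399317] 293 [0.4312 0.488  0.011 ] [-62.9 438.9]
top [168.58510638  32.39361702] 94 [1.0595 0.4773 0.011 ] [555.6 327.9]
top [385.6146789   69.04587156] 109 [ 0.9143 -0.2102  0.011 ] [ 302.4 -327.4]
top [300.77317073 170.76341463] 410 [0.5984 0.0633 0.011 ] [34.3 -7. ]
top [317.42156863 210.28921569] 204 [0.4759 0.0155 0.011 ] [-94.2 -34.5]
```

Request:
carry_out(commands=[{"offset":[-38,2,-10],"twist":[0,0,0],"jaw":0.745},{"offset":[-38,2,0],"twist":[0,0,0],"jaw":0.745},{"offset":[-38,2,0],"twist":[0,0,0],"jaw":0.745},{"offset":[0,0,0],"twist":[0,0,8.2],"jaw":0.745},{"offset":[0,0,0],"twist":[0,0,8.2],"jaw":0.745},{"offset":[0,0,0],"twist":[0,0,8.2],"jaw":0.745},{"offset":[0,0,0],"twist":[0,0,8.2],"jaw":0.745},{"offset":[0,0,0],"twist":[0,0,8.2],"jaw":0.745},{"offset":[0,0,0],"twist":[0,0,8.2],"jaw":0.745},{"offset":[0,0,0],"twist":[0,0,8.2],"jaw":0.745}])

```text
time_s: 15.65
tcp_pos: [0.4382, 0.0043, 0.0227]
eef_rot: [0.935, 0.354, 0.0, 0.0]
wrist_force: [0.7, -0.1, 0.1]
finger_gap: 0.0243
grip_force: 0.0
```

Request:
carry_out(commands=[{"offset":[0,0,0],"twist":[0,0,8.2],"jaw":0.745},{"offset":[0,0,0],"twist":[0,0,8.2],"jaw":0.745},{"offset":[0,0,0],"twist":[0,0,8.2],"jaw":0.745},{"offset":[0,0,0],"twist":[0,0,8.2],"jaw":0.745},{"offset":[0,0,0],"twist":[0,0,0],"jaw":0.745}])

```text
time_s: 16.15
tcp_pos: [0.4381, 0.0043, 0.0227]
eef_rot: [0.997, 0.079, 0.0, 0.0]
wrist_force: [0.6, 0.3, 0.4]
finger_gap: 0.0241
grip_force: 0.0
```

```bash
python3 st.py
```

```text
16.15 [0.4381 0.0043 0.0227] [-133.3  -39.6] yaw of tool x in rack -0.18 tilt [ 0.001 -0.    -1.   ] [0.6 0.3 0.4] [-0.25 -0.06  2.19 -0.    1.02  1.16]
```

Request:
carry_out(commands=[{"offset":[-18,-3.5,0],"twist":[0,0,0],"jaw":0.745},{"offset":[0,0,30],"twist":[0,0,0],"jaw":0.745},{"offset":[0,0,20],"twist":[0,0,0],"jaw":0.745},{"offset":[0,0,5],"twist":[0,0,0],"jaw":0.745},{"offset":[0,0,0],"twist":[0,0,0],"jaw":0.745}])

```text
time_s: 16.65
tcp_pos: [0.4189, 0.0052, -0.0329]
eef_rot: [0.997, 0.079, -0.001, -0.0]
wrist_force: [0.5, -0.7, 0.2]
finger_gap: 0.0242
grip_force: 0.0
```

```bash
python3 st.py; python3 low.py
```

```text
16.65 [ 0.4189  0.0052 -0.0329] [-152.2  -35.6] yaw of tool x in rack -0.11 tilt [-0.001  0.    -1.   ] [ 0.5 -0.7  0.2] [-0.26  0.01  2.24 -0.    0.89  1.15]
[(np.int64(338), np.int64(223), np.float64(0.002), np.float64(-151.0), np.float64(-51.0)), (np.int64(325), np.int64(222), np.float64(0.006), np.float64(-122.0), np.float64(-35.0)), (np.int64(340), np.int64(223), np.float64(0.007), np.float64(-158.0), np.float64(-48.0)), (np.int64(324), np.int64(223), np.float64(0.007), np.float64(-123.0), np.float64(-29.0)), (np.int64(341), np.int64(222), np.float64(0.01), np.float64(-160.0), np.float64(-50.0)), (np.int64(342), np.int64(222), np.float64(0.011), np.float64(-163.0), np.float64(-50.0)), (np.int64(325), np.int64(220), np.float64(0.012), np.float64(-122.0), np.float64(-36.0)), (np.int64(326), np.int64(218), np.float64(0.012), np.float64(-121.0), np.float64(-44.0)), (np.int64(341), np.int64(221), np.float64(0.014), np.float64(-161.0), np.float64(-49.0)), (np.int64(333), np.int64(229), np.float64(0.014), np.float64(-156.0), np.float64(-12.0))]
```

Now push into the gap; the first 80 mm.

Request:
carry_out(commands=[{"offset":[8,0,0],"twist":[0,0,0],"jaw":0.745},{"offset":[8,0,0],"twist":[0,0,0],"jaw":0.745},{"offset":[8,0,0],"twist":[0,0,0],"jaw":0.745},{"offset":[8,0,0],"twist":[0,0,0],"jaw":0.745},{"offset":[8,0,0],"twist":[0,0,0],"jaw":0.745},{"offset":[8,0,0],"twist":[0,0,0],"jaw":0.745},{"offset":[8,0,0],"twist":[0,0,0],"jaw":0.745},{"offset":[8,0,0],"twist":[0,0,0],"jaw":0.745},{"offset":[8,0,0],"twist":[0,0,0],"jaw":0.745},{"offset":[8,0,0],"twist":[0,0,0],"jaw":0.745}])

```text
time_s: 17.7
tcp_pos: [0.4989, 0.0178, -0.0325]
eef_rot: [0.997, 0.078, -0.0, -0.0]
wrist_force: [-3.5, -1.0, 3.2]
finger_gap: 0.0238
grip_force: 1.8
```

```bash
python3 st.py; python3 -c "
from h import *
gear();gear('top')" | grep -E '4[0-9][0-9] |5[0-9][0-9] '
```

```text
17.7 [ 0.4989  0.0178 -0.0325] [-71.2 -36. ] yaw of tool x in rack -0.2 tilt [-0.  0. -1.] [-3.5 -1.   3.2] [-0.19  0.19  2.04  0.    0.91  1.22]
scene [407.04878049 144.26829268] 82 [ 0.4538 -0.428   0.011 ] [-187.  -468.8]
scene [264.21538462 160.01538462] 65 [ 0.7557 -0.1064  0.011 ] [ 162.5 -199.6]
scene [245.93333333 289.41333333] 75 [0.4533 0.2951 0.011 ] [-71.8 245.1]
scene [185.12455516 357.54092527] 281 [0.4303 0.488  0.011 ] [-63.7 439.1]
top [168.1011236   32.47191011] 89 [1.0592 0.4788 0.011 ] [555.7 329.5]
top [299.25       170.94949495] 396 [0.598 0.068 0.011] [34.6 -2.3]
```

Request:
carry_out(commands=[{"offset":[7,0,0],"twist":[0,0,0],"jaw":0.745},{"offset":[7,0,0],"twist":[0,0,0],"jaw":0.745},{"offset":[6,0,0],"twist":[0,0,0],"jaw":0.745},{"offset":[5,0,0],"twist":[0,0,0],"jaw":0.745},{"offset":[4,0,0],"twist":[0,0,0],"jaw":0.745},{"offset":[0,0,0],"twist":[0,0,0],"jaw":0.745}])

```text
time_s: 18.4
tcp_pos: [0.5277, 0.0222, -0.0323]
eef_rot: [0.997, 0.078, 0.0, 0.0]
wrist_force: [0.3, 0.2, 0.3]
finger_gap: 0.0241
grip_force: 0.0
```

Request:
carry_out(commands=[{"offset":[2,0,0],"twist":[0,0,0],"jaw":0.745},{"offset":[2,0,0],"twist":[0,0,0],"jaw":0.745},{"offset":[0,0,0],"twist":[0,0,0],"jaw":0.745}])

```text
time_s: 18.7
tcp_pos: [0.531, 0.0228, -0.0324]
eef_rot: [0.997, 0.078, 0.0, -0.0]
wrist_force: [-0.7, 0.1, 0.4]
finger_gap: 0.0242
grip_force: 0.3
```

```bash
python3 st.py
```

```text
18.7 [ 0.531   0.0228 -0.0324] [-38.7 -36.2] yaw of tool x in rack -0.21 tilt [ 0.  0. -1.] [-0.7  0.1  0.4] [-0.17  0.26  1.96  0.    0.92  1.24]
```

Now I creep in until the rail stops the gear.

Request:
carry_out(commands=[{"offset":[1,0,0],"twist":[0,0,0],"jaw":0.745},{"offset":[1,0,0],"twist":[0,0,0],"jaw":0.745},{"offset":[1,0,0],"twist":[0,0,0],"jaw":0.745},{"offset":[0,0,0],"twist":[0,0,0],"jaw":0.745}])

```text
time_s: 19.1
tcp_pos: [0.534, 0.0233, -0.0324]
eef_rot: [0.997, 0.078, 0.0, -0.0]
wrist_force: [-1.1, 0.5, -0.4]
finger_gap: 0.024
grip_force: 0.4
```

Request:
carry_out(commands=[{"offset":[1,0,0],"twist":[0,0,0],"jaw":0.745},{"offset":[1,0,0],"twist":[0,0,0],"jaw":0.745},{"offset":[0,0,0],"twist":[0,0,0],"jaw":0.745}])

```text
time_s: 19.4
tcp_pos: [0.5348, 0.0235, -0.0326]
eef_rot: [0.997, 0.079, -0.001, -0.0]
wrist_force: [-4.9, -0.2, 3.5]
finger_gap: 0.0238
grip_force: 2.4
```

Contact: the tool stopped at x ≈ -35 mm, as expected for the gear home. One more small press, then I back out.

Request:
carry_out(commands=[{"offset":[1,0,0],"twist":[0,0,0],"jaw":0.745},{"offset":[1,0,0],"twist":[0,0,0],"jaw":0.745},{"offset":[0,0,0],"twist":[0,0,0],"jaw":0.745}])

```text
time_s: 19.7
tcp_pos: [0.535, 0.0236, -0.0328]
eef_rot: [0.997, 0.079, -0.004, 0.0]
wrist_force: [-10.3, -2.9, 8.1]
finger_gap: 0.0241
grip_force: 5.4
```

Request:
carry_out(commands=[{"offset":[-5,0,0],"twist":[0,0,0],"jaw":0.745},{"offset":[-20,0,0],"twist":[0,0,0],"jaw":0.745},{"offset":[-40,0,0],"twist":[0,0,0],"jaw":0.745},{"offset":[-40,0,-5],"twist":[0,0,0],"jaw":0.745},{"offset":[0,0,-40],"twist":[0,0,0],"jaw":0.745},{"offset":[0,0,-40],"twist":[0,0,0],"jaw":0.745},{"offset":[0,0,-40],"twist":[0,0,0],"jaw":0.745},{"offset":[0,0,0],"twist":[0,0,0],"jaw":0.745}])

```text
time_s: 20.5
tcp_pos: [0.4393, 0.0064, 0.0989]
eef_rot: [0.997, 0.078, 0.007, 0.002]
wrist_force: [1.0, -0.3, 0.7]
finger_gap: 0.0239
grip_force: 0.0
```

```bash
python3 st.py
python3 - <<'E'
from h import *
from cell import manip
a=manip.snapshot("scene"); b=manip.snapshot("top")
im=np.vstack([cv2.resize(a["pixels"][150:270,220:400],(540,360)),cv2.resize(b["pixels"][150:220,240:360],(540,240),interpolation=cv2.INTER_CUBIC)])
cv2.imwrite("pics/end.png",im[:,:,::-1])
P=cloud(b); R=rk(P); m=(R[...,0]>-35)&(R[...,0]<24)&(R[...,1]<-5)&(R[...,1]>-67)&(P[...,2]>.006)&(P[...,2]<.028)
H,S,V=cv2.split(cv2.cvtColor(b["pixels"],cv2.COLOR_RGB2HSV)); m&=S<70
v,u=np.nonzero(m); print(len(u),rk(ray(b,[[u.mean(),v.mean()]],.011)))
E
```

```text
20.5 [0.4393 0.0064 0.0989] [-131.8  -37.7] yaw of tool x in rack -0.2 tilt [ 0.014 -0.003 -1.   ] [ 1.  -0.3  0.7] [-0.25 -0.2   2.15  0.    1.18  1.17]
208 [[ -1.66908275 -35.56659248]]
```

View pics/end.png

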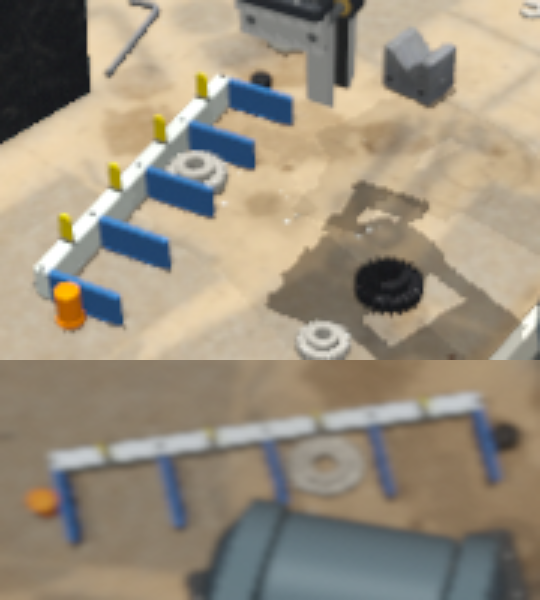

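The gear lies flat in the third gap, at (197,170) in the scene half and (325,465) in the top half, touching the rail. It measures (-1.7, -35.6) mm against the ideal (-2, -36). All tabs are upright, nothing else has moved and the robot is clear.

```bash
python3 -c "
from cell import manip
print(manip.sign_off())"
```

```text
the job is handed in; nothing more can be done
None
```

I flicked tabs a, b and c in order from the orange-post end (a first pass ran too high and missed, so I restarted at that end), left tab d alone, pushed the gear home in the third gap (measured at x = -1.7, y = -35.6 mm) and handed the job in at 20.5 s; no verdict came back.

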